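# Stand the fallen spice jar up on the chopping board

### The arm

A 6-joint arm with a two-finger parallel gripper is mounted at the origin on a cart in front of the work surface, level with it; the furniture and walls round the work are solid. World frame = base frame: x ahead of the robot, y to its left, z up, the work surface at z = 0. Lengths are in m, angles in rad, forces in N, time in s.
With the tool pointing down it reaches from about 0.35 to 0.975 m from the base axis. Payload 4.9 kg.
Tool frame: the origin (TCP) lies on the mounting face of the last link; the fingertips stand 173 mm ahead of it and the grasp point (between the pads) lies 155 mm ahead of it (tcp_to_grasp is the distance from the TCP to the grasp point, in m); z points along the fingers, y is the line along which they close (so a half turn about z gives the same grasp; the last joint's range is limited). The gripper opens to 85 mm and grips with 20 to 120 N. Pads are 22 mm wide; open, the fingers measure 114 mm over their backs; the gripper's body (76 mm by 85 mm) begins 54 mm behind the grasp point. The pads swing forward as they close: fully open they stand 13 mm farther back than shut.
Start: joints at [-0.119, 0.053, 1.613, -0, 1.476, -0.119], TCP at [0.625, 0, 0.405] pointing down, gripper open.
Joint ranges: [-3.01, 3.01], [-1.01, 2.22], [0.06, 2.58], [-1.02, 4.17], [0.09, 2.62], [-3.14, 3.14]. Speed limits (rad/s): [2.57, 2.57, 3.14, 3.14, 3.14, 3.14].

### API

Orientations are given as a rotation vector (axis times angle).
In Python, from station import get_obs, get_image, calibration, finish_job, tcp_to_grasp gives the robot as it stands. The module is installed in compiled form; this text tells all that it offers.
- The arm moves only by the tool arm_command, never from a script. Its argument "plan" is a list that holds one entry, the list of rows, each a list of 6 numbers: the shift along the tool's x, y, z in cm, then the turn, a rotation vector about the tool's x, y, z in rad. A call has 1 to 12 rows; each row is the pose to reach, as a shift and turn from the pose commanded when the call began, along the tool's axes at that moment; what a row does not reach only later rows make up. A row lasts 1/12 s, in which the tool goes at most 41.7 mm and 7.16 degrees, less where a joint would pass 70% of its speed; a pose out of reach is approached as far as the arm can. A call with a gripper value outside its range is refused whole. "gripper" is the closure, from -1 (fully open) to 1 (shut), set as the call begins (left out, the last holds). The fingers move at their own pace and stop on an object; "force" is the grip in N (left out, the last holds). Time passes only in rows, so rows that repeat a pose let the fingers close. It gives the time, the measured TCP pose, the force, the opening and the grip force at its end, in the units of the state.
- get_obs(): the state, without advancing time (a new reading comes with each control period).
- get_image(name): name is "scene" or "side" or "wrist"; returns (picture, depth): 400x640x3 uint8, blue, green, red; 400x640 float32, m along the optical axis (not along the pixel's ray), 0 where there is no reading.
- calibration(name): a dict with "fx", "fy", "cx", "cy" (pixels), "pose" (4x4, takes a point from camera to world coordinates). Camera axes: x right, y up, looking along -z (the intrinsics and any distortion apply to the point x, -y, -z); pixel columns grow to the right and rows downward; lengths in m; the calibration is good to about 2 mm. A picture is of the moment at which its call begins: read the wrist's pose just before it. calibration takes no time and is no camera call; for the wrist camera it gives the pose at the moment of the call.
- finish_job(): hands the job in; it is judged then, once.
The state is a dict: "t": time; "q": joint angles; "dq": joint speeds; "effort": joint torques, N m; "tool_pos": TCP position; "tool_rot": TCP orientation; "contact_force": force on the tool from outside, world axes, zero at the start; "wrist_torque": the same for the moment, N m; "opening": finger opening in m; "grip_force": force on a finger pad.
Only numpy, scipy, OpenCV 4.12 (cv2) and the standard library are available. Lean on these libraries where they do the work, as an engineer would, in place of code of your own. Each camera call takes 0.05 s, during which the arm holds its last target. There are 200 camera calls.

### The job

The spice jar with the green cap has been knocked over and lies on the worktop. Stand it upright on its base on the wooden chopping board, setting it down gently, and leave the two orange-capped spice jars standing where they are.

Things in the scene. Friction and masses are not known exactly. Their poses are not given: they have to be found in the camera images.
- jar_green: Square clear spice jar with a green screw cap, 40 x 40 mm across and 98 mm tall (body 76 mm, above it a cap 38 mm square), about 0.14 kg; it lies on its side. Origin: centre of its base. Its z axis runs from the base to the cap, so it is level while the jar lies (base centre 20 mm above the worktop, cap pointing left along the worktop and partly towards the robot) and points up when the jar stands.
- board: Wooden chopping board, fixed flat on the worktop: 210 mm (x) by 300 mm (y), 21 mm thick. Origin: centre of its underside; x points away from the robot, y to the left. A 70 mm tomato and a 60 mm garlic lie at y = +50 to +140 mm; the rest is free. Behind it hangs an open wall cabinet, underside 225 mm up, front 120 to 200 mm beyond the board's centre along x: keep hand and wrist this side of it.
- jar_orange_a: Square spice jar with an orange cap and pinkish contents, 40 x 40 x 98 mm, standing at the back of the worktop; to be left alone. Origin: centre of its base, z axis up.
- jar_orange_b: Square spice jar with an orange cap and pale contents, 40 x 40 x 102 mm, standing at the back of the worktop; to be left alone. Origin: centre of its base, z axis up.
Mind the look-alikes: they are no part of the job. What is shaped like the jar_green but red is not meant.

How it is judged:
By the outcome, as a careful person would: the job done as asked, in the order asked, and still so for the second after the job is handed in, with the robot touching nothing.
It also fails if it takes over 42 s, if anything falls off the work surface, if the arm or the gripper's body presses on something with over 40 N, if the wrist force passes 120 N, or if a joint passes its speed limit or range.

## Working session

There is one attempt and no reset: what is moved stays moved. The work goes in short steps, Python scripts to look and compute and a tool call to move; the robot and the scene stay as the last step left them, time stands still between calls to the robot, and variables do not carry over. Pictures are saved under pics/ and viewed, at most 10 in all, crops included, and the job is handed in when it is done.

Besides the shell and the picture viewer there is one more tool, called after "Call:" as name(argument=value, ...), one argument or row to a line, values as JSON. arm_command: Moves the arm, as the interface text tells. Its arguments: {"type":"object","properties":{"plan":{"type":"array"},"gripper":{"type":"number"},"force":{"type":"number"}},"required":["plan"]}

```bash
mkdir -p pics; cat > h.py <<'E'
import numpy as np, cv2
from station import *
from scipy.spatial.transform import Rotation as R
def snap(n):
    c=calibration(n); im,d=get_image(n); return c,im,d
def pts(c,d,uv):
    uv=np.atleast_2d(uv).astype(float); u,v=uv[:,0],uv[:,1]
    z=d[v.astype(int),u.astype(int)]
    P=np.c_[(u-c['cx'])/c['fx']*z,-(v-c['cy'])/c['fy']*z,-z]
    T=np.array(c['pose']); return P@T[:3,:3].T+T[:3,3]
E
python3 - <<'E'
from h import *
for n in ['scene','side']:
    c,im,d=snap(n); cv2.imwrite(f'pics/{n}0.png',im); np.savez(f'{n}0.npz',im=im,d=d,c=np.array(c,dtype=object))
    print(n,{k:v for k,v in c.items() if k!='pose'},np.round(c['pose'],3).tolist())
print(get_obs(),tcp_to_grasp)
E
```

```text
scene {'fx': 469.5109165765108, 'fy': 469.5109165765108, 'cx': 321.6296571644544, 'cy': 194.3104215284721} [[0.558, 0.645, -0.523, -0.058], [-0.83, 0.427, -0.359, -0.646], [-0.008, 0.634, 0.773, 0.914], [0.0, 0.0, 0.0, 1.0]]
side {'fx': 427.76852929619434, 'fy': 427.76852929619434, 'cx': 321.71971444879347, 'cy': 203.19977286802722} [[0.154, 0.655, -0.739, -0.316], [-0.988, 0.108, -0.11, -0.387], [0.008, 0.748, 0.664, 0.804], [0.0, 0.0, 0.0, 1.0]]
{'t': 0.1, 'q': array([-1.19007640e-01,  5.32896135e-02,  1.61412048e+00, -1.83684960e-05,
        1.47605036e+00, -1.19029787e-01]), 'dq': array([ 0.00054229, -0.0011309 , -0.00282907,  0.00056445,  0.00052306,
       -0.00093113]), 'effort': array([ 6.14647306e-04, -3.94903493e+01, -3.71363103e+01, -4.52310599e-05,
        3.99340541e-03, -4.17574097e-05]), 'tool_pos': array([6.24759571e-01, 2.24357532e-05, 4.03608075e-01]), 'tool_rot': array([-2.22038437e+00, -2.22043744e+00,  1.83531637e-03]), 'contact_force': array([-0.24730855, -0.17099202,  0.19176255]), 'wrist_torque': array([-0.02387868, -0.03223863, -0.01812232]), 'grip_force': 0.0, 'opening': 0.08494252730369874} 0.1547
```

View pics/scene0.png

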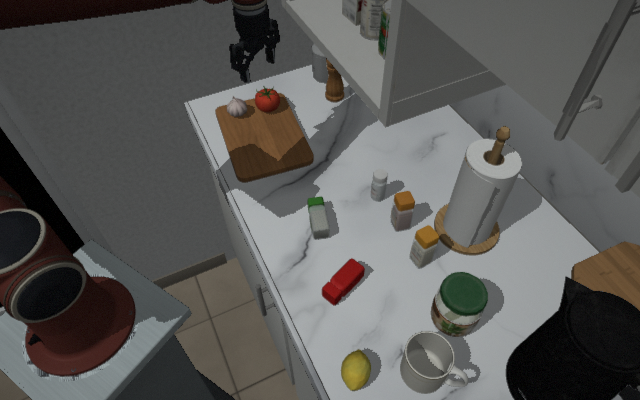

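View pics/side0.png

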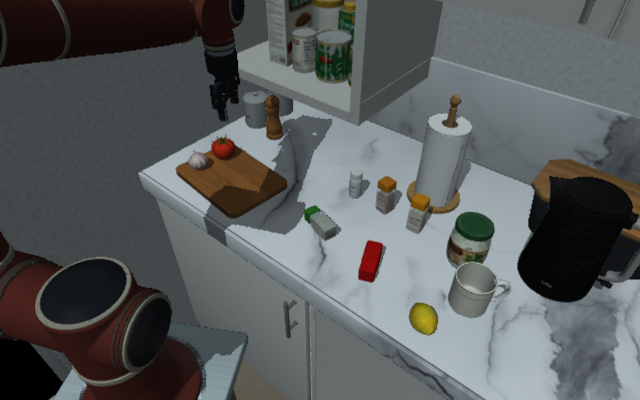

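The candidates in the scene view are:
- The lying jar with the green cap at (316,202) and a clear body at (319,222). It matches the description.
- The red lying one at (343,282), a decoy.
- The big green-lidded jar at (460,300), which is round and standing.

The orange-capped jars stand at (403,205) and (425,240). I'll measure and confirm with a crop.

```bash
python3 - <<'E'
from h import *
out=[]
for n,box in [('scene',(295,185,345,250)),('side',(295,200,345,245))]:
    z=np.load(f'{n}0.npz',allow_pickle=True); im,d,c=z['im'],z['d'],z['c'].item()
    vv,uu=np.mgrid[0:400,0:640]; uv=np.c_[uu.ravel(),vv.ravel()]
    P=pts(c,d,uv).reshape(400,640,3)
    x0,y0,x1,y1=box
    sub=np.zeros((400,640),bool); sub[y0:y1,x0:x1]=1
    jar=sub&(P[...,2]>.012)&(d>0)
    top=sub&(P[...,2]>.032)&(d>0)
    hsv=cv2.cvtColor(im,cv2.COLOR_BGR2HSV)
    g=sub&(hsv[...,0]>40)&(hsv[...,0]<80)&(hsv[...,1]>120)
    J=P[top]; print(n,'top n',len(J),'z',np.percentile(J[:,2],[5,50,95]).round(4))
    r=cv2.minAreaRect((J[:,:2]*1000).astype(np.float32)); print('rect mm',r, cv2.boxPoints(r).round(0).tolist())
    print('green',P[g&jar].mean(0).round(4),'jar',J.mean(0).round(4), 'table z', np.median(P[sub&~jar&(d>0)][:,2]))
    b=cv2.inRange(hsv,(8,90,40),(20,220,255))>0; b&=(abs(P[...,2]-.021)<.008)&(d>0)&(uu<330)
    B=P[b]; r=cv2.minAreaRect((B[:,:2]*1000).astype(np.float32)); print('board',r,np.median(B[:,2]))
    o=(hsv[...,0]>8)&(hsv[...,0]<25)&(hsv[...,1]>180)&(P[...,2]>.08)&(P[...,2]<.12)&(uu>370)&(uu<450)
    k,l,s,ce=cv2.connectedComponentsWithStats(o.astype(np.uint8))
    for i in range(1,k):
        if s[i,4]>60: print('orange',ce[i].round(),P[l==i].mean(0).round(3))
    out.append(cv2.resize(im[y0-25:y1+25,x0-25:x1+25],(390,480),interpolation=cv2.INTER_CUBIC))
cv2.imwrite('pics/crop.png',np.hstack(out))
E
```

```text
scene top n 559 z [0.0332 0.0372 0.0401]
rect mm ((481.65338134765625, -263.117431640625), (99.87767028808594, 39.90092468261719), 43.358802795410156) [[432.0, -283.0], [459.0, -312.0], [532.0, -243.0], [504.0, -214.0]]
green [ 0.5095 -0.2368  0.0365] jar [ 0.4792 -0.2647  0.037 ] table z -0.0019357933664444493
board ((419.436767578125, -39.5758056640625), (900.5462036132812, 324.328369140625), 18.084945678710938) 0.018260735874338907
orange [404. 201.] [ 0.582 -0.429  0.092]
orange [427. 237.] [ 0.52  -0.514  0.098]
side top n 402 z [0.0335 0.0377 0.0401]
rect mm ((481.7260437011719, -262.01873779296875), (102.52449035644531, 39.93029022216797), 42.206398010253906) [[430.0, -282.0], [457.0, -311.0], [533.0, -242.0], [506.0, -213.0]]
green [ 0.5038 -0.234   0.0334] jar [ 0.4768 -0.2646  0.0374] table z -0.0012990335994361724
board ((706.3876953125, -14.016311645507812), (301.3139343261719, 374.1318054199219), 54.768898010253906) 0.01865308246821984
orange [387. 184.] [ 0.58  -0.427  0.093]
orange [420. 202.] [ 0.517 -0.512  0.097]
```

View pics/crop.png

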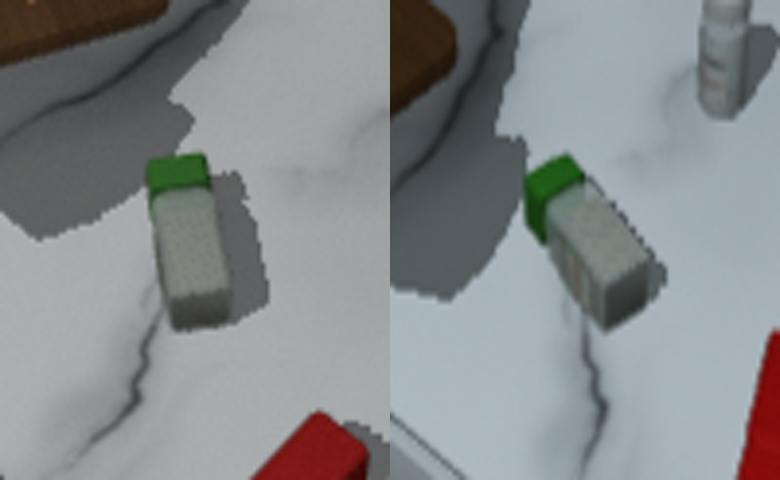

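The crop confirms it: a green square cap on a clear, pale body, with the cap pointing along world (+x,+y). The worktop edge seems to be rotated relative to the world axes, so I need the board and cabinet frames properly.

```bash
python3 - <<'E'
from h import *
for n,seed in [('scene',(270,150)),('side',(235,185))]:
    z=np.load(f'{n}0.npz',allow_pickle=True); im,d,c=z['im'],z['d'],z['c'].item()
    vv,uu=np.mgrid[0:400,0:640]
    P=pts(c,d,np.c_[uu.ravel(),vv.ravel()]).reshape(400,640,3)
    m=((P[...,2]>.011)&(P[...,2]<.03)&(d>0)).astype(np.uint8); m=cv2.morphologyEx(m,cv2.MORPH_OPEN,np.ones((3,3)))
    k,l,s,ce=cv2.connectedComponentsWithStats(m,connectivity=4); i=l[seed[1],seed[0]]
    B=P[l==i]; r=cv2.minAreaRect((B[:,:2]*1000).astype(np.float32)); print(n,'board',np.round(r[0]),np.round(r[1]),round(r[2],1),cv2.boxPoints(r).round().tolist(),np.median(B[:,2]),s[i])
    t=(abs(P[...,2])<.006)&(d>0)
    # other objects on the table: above 5cm
    hsv=cv2.cvtColor(im,cv2.COLOR_BGR2HSV)
    for nm,mm in [('tomato',(hsv[...,0]<6)&(hsv[...,1]>180)&(vv<170)&(uu<300)&(P[...,2]>.03)),]:
        print(nm,P[mm].mean(0).round(3))
    h=(P[...,2]>.2)&(P[...,2]<.30)&(d>0)&(P[...,0]>.55)
    k,l,s,ce=cv2.connectedComponentsWithStats(h.astype(np.uint8))
    for j in range(1,k):
        if s[j,4]>150: print('high',ce[j].round(),s[j],np.percentile(P[l==j],[2,50,98],axis=0).round(3).tolist())
    c2=np.array(c['pose'])
    for p in [(0,0,0),(.625,0,.23)]:
        q=c2[:3,:3].T@(np.array(p)-c2[:3,3]); print('proj',p,c['cx']+c['fx']*q[0]/-q[2],c['cy']-c['fy']*q[1]/-q[2])
E
```

```text
scene board [641.  33.] [303. 210.] 53.9 [[466.0, -28.0], [636.0, -152.0], [815.0, 93.0], [645.0, 217.0]] 0.01824044791179269 [ 215   94   98   86 5117]
tomato [ 0.442 -0.009  0.366]
high [175.  23.] [ 118    0  117   53 3635] [[0.554, 0.235, 0.202], [0.66, 0.312, 0.248], [0.793, 0.374, 0.295]]
high [373.  59.] [ 267    0  239  128 9311] [[0.643, -0.468, 0.225], [0.819, -0.182, 0.243], [0.963, 0.161, 0.296]]
high [271.  50.] [265  35  15  29 229] [[0.664, -0.014, 0.244], [0.67, -0.006, 0.276], [0.695, 0.011, 0.299]]
high [243.  72.] [231  61  20  23 227] [[0.551, -0.013, 0.246], [0.571, -0.008, 0.28], [0.585, 0.01, 0.299]]
high [490. 166.] [ 460  137   62   60 2638] [[0.597, -0.614, 0.203], [0.64, -0.568, 0.24], [0.704, -0.516, 0.283]]
proj (0, 0, 0) 81.29526483513021 323.4333490409964
proj (0.625, 0, 0.23) 258.90835842522335 75.6004874174058
side board [640.  32.] [304. 212.] 53.6 [[465.0, -27.0], [635.0, -153.0], [816.0, 92.0], [645.0, 218.0]] 0.018588230953888396 [ 176  147  111   69 4047]
tomato [0.6   0.045 0.195]
high [431.  90.] [  234    24   406   131 16107] [[0.65, -0.997, 0.204], [0.815, -0.544, 0.25], [1.059, 0.066, 0.298]]
high [139.  86.] [  69   44  141   84 4729] [[0.555, 0.173, 0.202], [0.701, 0.286, 0.252], [0.898, 0.371, 0.298]]
high [227. 103.] [212  79  28  43 359] [[0.551, -0.014, 0.244], [0.579, -0.005, 0.272], [0.688, 0.01, 0.299]]
high [448. 131.] [ 425  103   47   50 1510] [[0.596, -0.612, 0.202], [0.632, -0.56, 0.24], [0.701, -0.512, 0.286]]
proj (0, 0, 0) 142.18474878520462 389.2904880647626
proj (0.625, 0, 0.23) 229.24856059315783 115.61099334921438
```

The board's centre is at (0.641, 0.033) and the worktop is yawed about -36°. That explains "partly towards the robot". The jar's centre is at (0.482, -0.263) and its axis points along azimuth 43°. The plan is to grasp with the tool tilted 30° back from the cap side, so that standing the jar up leaves the tool 30° below horizontal.

```bash
cat >> h.py <<'E'
AZ=np.deg2rad(43); A=np.array([np.cos(AZ),np.sin(AZ),0]); Z=np.array([0,0,1.])
def frame(d,y): d=d/np.linalg.norm(d); return np.c_[np.cross(y,d),y,d]
def pick(t): return frame(-Z*np.cos(t)-A*np.sin(t),-np.cross(Z,A))
def place(t,az):
    a=np.array([np.cos(az),np.sin(az),0]); return frame(a*np.cos(t)-Z*np.sin(t),-np.cross(Z,a))
def rel(Rt,g,back=0.):
    o=get_obs(); R0=R.from_rotvec(o['tool_rot']).as_matrix()
    p=np.array(g)-(tcp_to_grasp+back)*Rt[:,2]
    print('shift cm',(R0.T@(p-o['tool_pos'])*100).round(2),'turn',R.from_matrix(R0.T@Rt).as_rotvec().round(3),'tcp',p.round(3))
E
python3 - <<'E'
from h import *
for n,px in [('scene',[(388,120),(384,112),(290,15)]),('side',[(358,114),(350,108),(245,70)])]:
    z=np.load(f'{n}0.npz',allow_pickle=True); print(n,pts(z['c'].item(),z['d'],px).round(3).tolist())
rel(pick(np.deg2rad(30)),[.479,-.265,.028],.10)
E
```

```text
scene [[0.644, -0.337, 0.241], [0.641, -0.327, 0.26], [0.892, 0.105, 0.224]]
side [[0.637, -0.335, 0.26], [0.649, -0.313, 0.268], [0.847, 0.02, 0.255]]
shift cm [-17.82  -5.23  15.51] turn [ 0.213 -0.493  0.802] tcp [ 0.572 -0.178  0.249]
```

Call:
arm_command(
  plan=[
    [[-17.8,-5.2,15.5,0.213,-0.493,0.802],[-17.8,-5.2,15.5,0.213,-0.493,0.802],[-17.8,-5.2,15.5,0.213,-0.493,0.802],[-17.8,-5.2,15.5,0.213,-0.493,0.802],[-17.8,-5.2,15.5,0.213,-0.493,0.802],[-17.8,-5.2,15.5,0.213,-0.493,0.802],[-17.8,-5.2,15.5,0.213,-0.493,0.802],[-17.8,-5.2,15.5,0.213,-0.493,0.802],[-17.8,-5.2,15.5,0.213,-0.493,0.802],[-17.8,-5.2,15.5,0.213,-0.493,0.802],[-17.8,-5.2,15.5,0.213,-0.493,0.802],[-17.8,-5.2,15.5,0.213,-0.493,0.802]],
  ],
  gripper=-1,
  force=30,
)

```text
t: 1.1
tool_pos: [0.5731, -0.1777, 0.2502]
tool_rot: [2.664, 1.05, -0.709]
contact_force: [0.4, 0.0, 0.3]
opening: 0.0851
grip_force: 0.0
```

```bash
python3 - <<'E'
from h import *
o=get_obs(); print(o['t'],o['q'].round(3),o['tool_pos'],o['dq'].round(2))
rel(pick(np.deg2rad(30)),[.479,-.265,.028],.10)
c,im,d=snap('wrist'); cv2.imwrite('pics/w1.png',im)
vv,uu=np.mgrid[0:400,0:640]
P=pts(c,d,np.c_[uu.ravel(),vv.ravel()]).reshape(400,640,3)
m=(d>0)&(P[...,2]>.03)&(P[...,2]<.045)&(np.hypot(P[...,0]-.48,P[...,1]+.264)<.075)
r=cv2.minAreaRect((P[m][:,:2]*1000).astype(np.float32)); print(r,m.sum(),np.median(P[m][:,2]))
E
```

```text
1.1 [-0.346  0.215  1.731 -0.463  1.463  0.587] [ 0.57312235 -0.17772862  0.25017615] [-0. -0.  0. -0.  0.  0.]
shift cm [-0.01 -0.04  0.19] turn [ 0.002 -0.002  0.   ] tcp [ 0.572 -0.178  0.249]
((484.3553771972656, -261.7310791015625), (98.5086441040039, 40.115814208984375), 43.3001823425293) 5082 0.03878317763582265
```

View pics/w1.png

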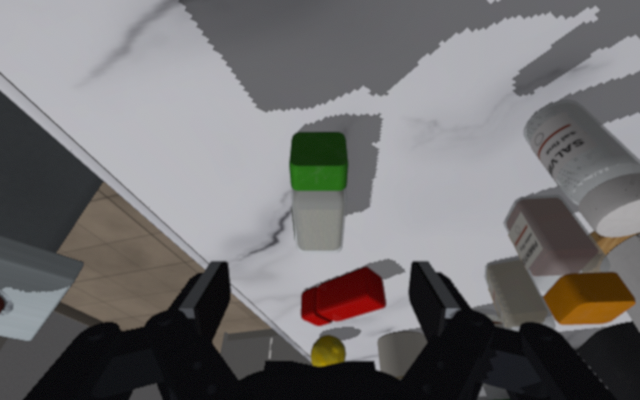

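The jar is centred between the open fingers, with its cap at (319,160) and body at (319,220). I'm descending along the tool axis.

Call:
arm_command(
  plan=[
    [[0.1,0,2,0,0,0],[0.1,0,4,0,0,0],[0.1,0,6,0,0,0],[0.1,0,7.5,0,0,0],[0.1,0,8.7,0,0,0],[0.1,0,9.5,0,0,0],[0.1,0,10.1,0,0,0],[0.1,0,10.1,0,0,0],[0.1,0,10.1,0,0,0]],
  ],
)

```text
t: 1.9
tool_pos: [0.5371, -0.2119, 0.1621]
tool_rot: [2.665, 1.048, -0.711]
contact_force: [0.4, -0.1, 1.2]
opening: 0.0856
grip_force: 0.0
```

Call:
arm_command(
  plan=[
    [[0,0,0,0,0,0],[0,0,0,0,0,0],[0,0,0,0,0,0],[0,0,0,0,0,0],[0,0,0,0,0,0],[0,0,0,0,0,0],[0,0,0,0,0,0],[0,0,0,0,0,0],[0,0,0,0,0,0],[0,0,0,0,0,0],[0,0,0,0,0,0],[0,0,0,0,0,0]],
  ],
  gripper=1,
  force=35,
)

```text
t: 2.9
tool_pos: [0.5373, -0.2119, 0.1623]
tool_rot: [2.665, 1.048, -0.71]
contact_force: [2.6, 2.9, 5.5]
opening: 0.0391
grip_force: 36.9
```

Call:
arm_command(
  plan=[
    [[-0.5,0,-0.9,0,0,0],[-1.5,0,-2.6,0,0,0],[-2.5,0,-4.3,0,0,0],[-3.5,0,-6.1,0,0,0],[-4.5,0,-7.8,0,0,0],[-5,0,-8.7,0,0,0],[-5,0,-8.7,0,0,0]],
  ],
)

```text
t: 3.48
tool_pos: [0.5373, -0.2121, 0.2646]
tool_rot: [2.664, 1.046, -0.707]
contact_force: [1.1, -0.4, -1.4]
opening: 0.0389
grip_force: 36.0
```

```bash
python3 - <<'E'
from h import *
o=get_obs(); print(o['t'],o['q'].round(3),o['tool_pos'],o['opening'],o['grip_force'],o['contact_force'])
for az in (0,15,30): rel(place(np.deg2rad(30),np.deg2rad(az)),[.61,-.03,.20])
c,im,d=snap('wrist'); cv2.imwrite('pics/w2.png',im)
E
```

```text
3.4833 [-0.42   0.14   1.789 -0.482  1.444  0.521] [ 0.5372613  -0.21212519  0.26460478] 0.03889284116491483 35.97834778949618 [ 1.12308065 -0.39942689 -1.43488045]
shift cm [  6.2  -17.49  -5.13] turn [-0.21   1.486  0.802] tcp [ 0.476 -0.03   0.277]
shift cm [  4.45 -14.65  -4.11] turn [-0.135  1.533  0.524] tcp [ 0.481 -0.065  0.277]
shift cm [  3.39 -11.37  -3.49] turn [-0.06   1.56   0.244] tcp [ 0.494 -0.097  0.277]
```

View pics/w2.png

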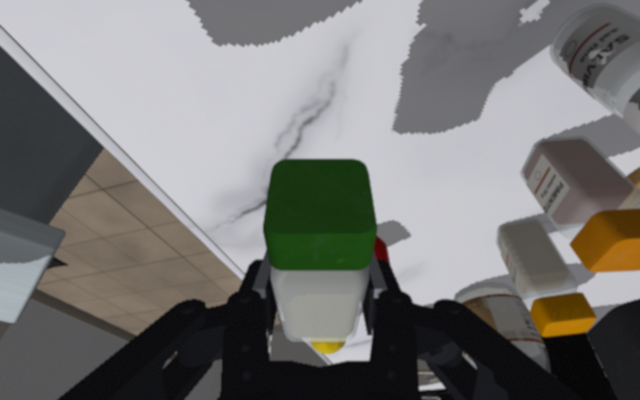

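The jar is firmly held (cap at 320,210) and lifted clear. Joint 5 may run short when the tool is nearly horizontal, so I'll fit a quick kinematic model from the recorded joint/pose pairs to choose a feasible placing azimuth.

```bash
cat > kin.py <<'E'
from h import *
from scipy.optimize import least_squares
rz=lambda a:R.from_rotvec([0,0,a]).as_matrix(); ry=lambda a:R.from_rotvec([0,a,0]).as_matrix()
def fk(q,k):
    a1,h1,L1,e,L2,L3,off=k
    M=rz(q[0])@ry(q[1]); p=rz(q[0])@[a1,off,h1]+M@[0,0,L1]; M=M@ry(q[2]); p=p+M@[e,0,L2]
    M=M@rz(q[3])@ry(q[4]); p=p+M@[0,0,L3]; return p,M@rz(q[5])
o=get_obs()
S=[([-0.119008,0.05329,1.61412,0,1.47605,-0.11903],[.62476,0,.40361],[-2.22038,-2.22044,.0018]),
([-0.346,.215,1.731,-.463,1.463,.587],[.57312,-.17773,.25018],[2.664,1.05,-.709]),
(o['q'],o['tool_pos'],o['tool_rot'])]
def cost(k): return np.r_[np.concatenate([fk(q,k)[0]-p for q,p,_ in S])*1e3,(np.array(k)-K0)*3]
K0=np.array([.05,.3,.4,0,.4,.15,.07])
s=least_squares(cost,K0); K=s.x; F=rz
O=fk(S[0][0],K)[1].T@R.from_rotvec(S[0][2]).as_matrix()
if __name__=='__main__':
    print(K.round(3),s.fun.round(2)); 
    for q,p,r in S: print(R.from_matrix((fk(q,K)[1]@O).T@R.from_rotvec(r).as_matrix()).as_rotvec().round(3))
lo=np.array([-3.01,-1.01,.06,-1.02,.09,-3.14]);hi=np.array([3.01,2.22,2.58,4.17,2.62,3.14])
def ik(Rt,p,q0):
    def c(q):
        pp,M=fk(q,K); return np.r_[(pp-p)*10,R.from_matrix((M@O).T@Rt).as_rotvec()]
    r=least_squares(c,np.clip(q0,lo+.01,hi-.01),bounds=(lo,hi)); return r.x,np.abs(r.fun).max()
E
cat > scan.py <<'E'
from kin import *
q0=o['q']
for t in (30,40,50):
  for az in (-30,0,30,60,90):
    Rt=place(np.deg2rad(t),np.deg2rad(az))
    for g in ([.61,-.03,.2],[.61,-.03,.075]):
        best=min((ik(Rt,np.array(g)-.1547*Rt[:,2],s_) for s_ in (q0,[0,.3,1.9,1.2,.8,0],[0,.3,1.9,-.8,.5,0],[0,.3,1.9,3.1,.8,-2])),key=lambda x:x[1])
        print(t,az,g[2],best[0].round(2),'err',best[1].round(3))
E
python3 kin.py; python3 scan.py
```

```text
[0.    0.238 0.426 0.096 0.61  0.106 0.074] [-0.    0.   -0.01 -0.04 -0.03 -0.06  0.04  0.03  0.07 -0.15 -0.19  0.08
  0.29  0.63 -0.13  0.01]
[-0.  0.  0.]
[-0.001  0.     0.001]
[0. 0. 0.]
30 -30 0.2 [ 0.01 -0.28  2.22 -1.02  0.5   2.84] err 0.062
30 -30 0.075 [ 0.    0.01  2.27  4.17  0.45 -2.32] err 0.096
30 0 0.2 [-0.27 -0.38  2.31  0.92  0.3   0.53] err 0.0
30 0 0.075 [-0.27 -0.09  2.34  2.1   0.27 -0.68] err 0.0
30 30 0.2 [-0.5  -0.22  2.19  1.2   0.92 -0.12] err 0.0
30 30 0.075 [-0.5   0.04  2.21  1.43  0.84 -0.48] err 0.0
30 60 0.2 [-0.56  0.05  1.94  1.07  1.4  -0.38] err 0.0
30 60 0.075 [-0.56  0.27  1.95  1.12  1.29 -0.59] err 0.0
30 90 0.2 [-0.51  0.3   1.65  0.88  1.78 -0.59] err 0.0
30 90 0.075 [-0.51  0.48  1.66  0.86  1.65 -0.74] err 0.0
40 -30 0.2 [-0.01 -0.27  2.16 -0.75  0.58  2.58] err 0.0
40 -30 0.075 [-0.02 -0.04  2.2  -1.02  0.42  2.91] err 0.052
40 0 0.2 [-0.25 -0.36  2.23  0.45  0.46  1.  ] err 0.0
40 0 0.075 [-0.25 -0.11  2.28  1.01  0.23  0.41] err 0.0
40 30 0.2 [-0.45 -0.23  2.13  0.93  0.91  0.12] err 0.0
40 30 0.075 [-0.45 -0.    2.17  1.14  0.77 -0.19] err 0.0
40 60 0.2 [-0.51  0.01  1.91  0.9   1.34 -0.26] err 0.0
40 60 0.075 [-0.51  0.2   1.95  0.96  1.21 -0.46] err 0.0
40 90 0.2 [-0.47  0.24  1.66  0.76  1.7  -0.55] err 0.0
40 90 0.075 [-0.47  0.4   1.69  0.75  1.55 -0.69] err 0.0
50 -30 0.2 [-0.04 -0.24  2.08 -0.47  0.72  2.31] err 0.0
50 -30 0.075 [-0.04 -0.04  2.14 -0.67  0.5   2.56] err 0.0
50 0 0.2 [-0.24 -0.31  2.13  0.25  0.65  1.19] err 0.0
50 0 0.075 [-0.24 -0.1   2.2   0.4   0.39  1.01] err 0.0
50 30 0.2 [-0.4  -0.21  2.05  0.68  0.95  0.35] err 0.0
50 30 0.075 [-0.4  -0.01  2.11  0.83  0.76  0.11] err 0.0
50 60 0.2 [-0.46 -0.02  1.88  0.73  1.31 -0.14] err 0.0
50 60 0.075 [-0.46  0.16  1.93  0.78  1.14 -0.3 ] err 0.0
50 90 0.2 [-0.43  0.18  1.67  0.63  1.62 -0.5 ] err 0.0
50 90 0.075 [-0.43  0.33  1.72  0.63  1.45 -0.62] err 0.0
```

The model fits to under 1 mm. With a 30° tilt and azimuth about 54° (along the board's y axis), all joints stay well inside their ranges.

```bash
python3 - <<'E'
from kin import *
Rt=place(np.deg2rad(30),np.deg2rad(54)); rel(Rt,[.606,-.015,.17])
for f in np.linspace(0,1,6): # path check
    R0=R.from_rotvec(o['tool_rot']).as_matrix(); w=R.from_matrix(R0.T@Rt).as_rotvec()
    p=np.array([.606,-.015,.17])-.1547*Rt[:,2]; Rf=R0@R.from_rotvec(w*f).as_matrix(); pf=o['tool_pos']+(p-o['tool_pos'])*f
    q,e=ik(Rf,pf,o['q']); print(q.round(2),e.round(4),(pf+.1547*Rf[:,2]).round(3))
E
```

```text
shift cm [ 5.38 -7.13 -1.34] turn [ 0.059  1.564 -0.206] tcp [ 0.527 -0.123  0.247]
[-0.42  0.14  1.79 -0.48  1.44  0.52] 0.0 [ 0.481 -0.265  0.129]
[-0.44  0.08  1.84 -0.19  1.32  0.4 ] 0.0 [ 0.51  -0.214  0.108]
[-0.47  0.04  1.89  0.12  1.22  0.23] 0.0 [ 0.54  -0.161  0.103]
[-0.5   0.01  1.94  0.46  1.18  0.03] 0.0 [ 0.568 -0.107  0.112]
[-0.53  0.    1.98  0.8   1.19 -0.18] 0.0 [ 0.591 -0.058  0.136]
[-0.54  0.02  2.03  1.13  1.27 -0.38] 0.0 [ 0.606 -0.015  0.17 ]
```

Call:
arm_command(
  plan=[
    [[0.4,-0.5,-0.1,0.004,0.112,-0.015],[0.8,-1.0,-0.2,0.008,0.223,-0.029],[1.2,-1.5,-0.3,0.013,0.335,-0.044],[1.5,-2.0,-0.4,0.017,0.447,-0.059],[1.9,-2.5,-0.5,0.021,0.559,-0.074],[2.3,-3.1,-0.6,0.025,0.67,-0.088],[2.7,-3.6,-0.7,0.03,0.782,-0.103],[3.1,-4.1,-0.8,0.034,0.894,-0.118],[3.5,-4.6,-0.9,0.038,1.005,-0.132],[3.8,-5.1,-1.0,0.042,1.117,-0.147],[4.2,-5.6,-1.1,0.046,1.229,-0.162],[4.6,-6.1,-1.2,0.05,1.34,-0.177]],
  ],
)

```text
t: 4.53
tool_pos: [0.5278, -0.1353, 0.2472]
tool_rot: [-2.316, -1.131, -1.0]
contact_force: [-0.2, 0.6, -2.7]
opening: 0.0387
grip_force: 36.0
```

```bash
python3 - <<'E'
from h import *
o=get_obs(); print(o['t'],o['q'].round(3),o['tool_pos'],o['opening'],o['grip_force'],o['dq'].round(2))
rel(place(np.deg2rad(30),np.deg2rad(54)),[.606,-.015,.17])
E
```

```text
4.5333 [-0.534  0.009  2.     0.898  1.211 -0.242] [ 0.52776126 -0.13532996  0.24715406] 0.03870648715078058 35.98121783696115 [-0.07  0.04  0.19  1.44  0.23 -0.89]
shift cm [ 0.62 -0.77  0.67] turn [ 0.005  0.22  -0.032] tcp [ 0.527 -0.123  0.247]
```

Call:
arm_command(
  plan=[
    [[0.3,-0.4,0.3,0.003,0.11,-0.016],[0.6,-0.8,0.7,0.005,0.2,-0.03],[0.6,-0.8,0.7,0.005,0.22,-0.032],[0.6,-0.8,0.7,0.005,0.22,-0.032],[0.6,-0.8,0.7,0.005,0.22,-0.032],[0.6,-0.8,0.7,0.005,0.22,-0.032]],
  ],
)

```text
t: 5.03
tool_pos: [0.528, -0.1238, 0.2489]
tool_rot: [-2.132, -1.087, -1.224]
contact_force: [0.6, 0.1, -1.9]
opening: 0.0391
grip_force: 36.0
```

```bash
python3 - <<'E'
from h import *
o=get_obs(); print(o['t'],o['q'].round(3),o['tool_pos'],o['opening'],o['grip_force'],o['contact_force'])
rel(place(np.deg2rad(30),np.deg2rad(54)),[.606,-.015,.07])
ims=[]
for n in ['scene','side']:
    c,im,d=snap(n); T=np.array(c['pose']); q=T[:3,:3].T@(np.array([.606,-.015,.17])-T[:3,3])
    u,v=int(c['cx']+c['fx']*q[0]/-q[2]),int(c['cy']-c['fy']*q[1]/-q[2]); ims.append(cv2.resize(im[max(0,v-60):v+60,u-60:u+60],(400,400),interpolation=cv2.INTER_CUBIC)); print(u,v)
    np.savez(f'{n}1.npz',im=im,d=d,c=np.array(c,dtype=object))
cv2.imwrite('pics/p1.png',np.hstack(ims))
E
```

```text
5.0333 [-0.54   0.019  2.022  1.121  1.268 -0.379] [ 0.52801966 -0.12382845  0.248911  ] 0.03909119410837102 36.01830193307251 [ 0.56872867  0.08659762 -1.85919231]
shift cm [-8.77 -0.11  5.12] turn [0.002 0.006 0.002] tcp [ 0.527 -0.123  0.147]
261 101
235 139
```

View pics/p1.png

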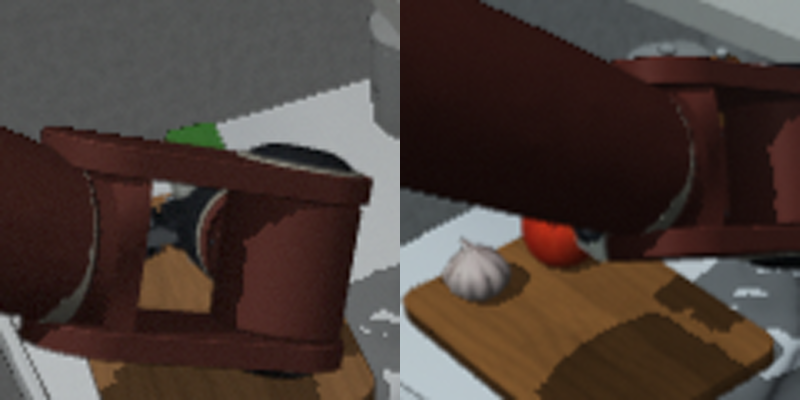

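The arm's wrist hides the jar in both fixed views; only the cap shows, at about (195,135) in the left crop. I'll compare the cap in the wrist camera with its position just after lifting, to see whether the jar turned in the grip.

```bash
python3 - <<'E'
from h import *
def cap(im):
    hsv=cv2.cvtColor(im,cv2.COLOR_BGR2HSV); m=cv2.inRange(hsv,(45,120,30),(75,255,255)); k,l,s,c=cv2.connectedComponentsWithStats(m); i=1+s[1:,4].argmax(); return s[i],c[i].round(1)
c,im,d=snap('wrist'); cv2.imwrite('pics/w3.png',im)
print(cap(cv2.imread('pics/w2.png')),cap(im))
# board surface height under the jar from wrist depth
vv,uu=np.mgrid[0:400,0:640]; P=pts(c,d,np.c_[uu.ravel(),vv.ravel()]).reshape(400,640,3)
m=(d>0)&(P[...,2]<.035)&(np.hypot(P[...,0]-.606,P[...,1]+.015)<.08); print(m.sum(),np.median(P[m],axis=0).round(4))
E
```

```text
(array([  265,   161,   111,   109, 10953], dtype=int32), array([319.5, 215.6])) (array([  264,   160,   112,   110, 11186], dtype=int32), array([319.6, 215.6]))
2730 [ 0.6139 -0.0054  0.0194]
```

The jar hasn't slipped, so I'm lowering it.

Call:
arm_command(
  plan=[
    [[-1.2,0,0.7,0.002,0.006,0.002],[-3,-0.1,1.8,0.002,0.006,0.002],[-4.8,-0.1,2.8,0.002,0.006,0.002],[-6.2,-0.1,3.6,0.002,0.006,0.002],[-7.2,-0.1,4.2,0.002,0.006,0.002],[-7.9,-0.1,4.6,0.002,0.006,0.002],[-8.3,-0.1,4.85,0.002,0.006,0.002],[-8.5,-0.1,4.95,0.002,0.006,0.002],[-8.5,-0.1,4.95,0.002,0.006,0.002],[-8.5,-0.1,4.95,0.002,0.006,0.002],[-8.5,-0.1,4.95,0.002,0.006,0.002]],
  ],
)

```text
t: 6.1
tool_pos: [0.5278, -0.1235, 0.1518]
tool_rot: [-2.125, -1.084, -1.231]
contact_force: [-0.3, -0.3, -0.2]
opening: 0.0388
grip_force: 36.0
```

```bash
python3 - <<'E'
from h import *
o=get_obs(); print(o['t'],o['tool_pos'],o['contact_force'],o['grip_force'])
rel(place(np.deg2rad(30),np.deg2rad(54)),[.606,-.015,.066])
E
```

```text
6.1 [ 0.52781101 -0.12348242  0.15175626] [-0.31531928 -0.30469539 -0.1552367 ] 36.03370254859328
shift cm [-0.74 -0.05  0.4 ] turn [ 0.001 -0.002  0.002] tcp [ 0.527 -0.123  0.143]
```

Call:
arm_command(
  plan=[
    [[-0.09,0,0.05,0,-0.002,0],[-0.17,0,0.1,0,-0.002,0],[-0.26,0,0.15,0,-0.002,0],[-0.35,0,0.2,0,-0.002,0],[-0.43,0,0.25,0,-0.002,0],[-0.43,0,0.25,0,-0.002,0],[-0.43,0,0.25,0,-0.002,0],[-0.43,0,0.25,0,-0.002,0]],
  ],
)

```text
t: 6.77
tool_pos: [0.5274, -0.1232, 0.1458]
tool_rot: [-2.126, -1.084, -1.227]
contact_force: [0.4, 0.5, -1.2]
opening: 0.0392
grip_force: 36.0
```

Call:
arm_command(
  plan=[
    [[-0.05,0,0.03,0,0,0],[-0.09,0,0.05,0,0,0],[-0.13,0,0.075,0,0,0],[-0.13,0,0.075,0,0,0],[-0.13,0,0.075,0,0,0]],
  ],
)

```text
t: 7.18
tool_pos: [0.5274, -0.1232, 0.1443]
tool_rot: [-2.126, -1.084, -1.227]
contact_force: [1.1, 1.4, -1.1]
opening: 0.039
grip_force: 36.0
```

Call:
arm_command(
  plan=[
    [[-0.05,0,0.03,0,0,0],[-0.09,0,0.05,0,0,0],[-0.09,0,0.05,0,0,0],[-0.09,0,0.05,0,0,0]],
  ],
)

```text
t: 7.52
tool_pos: [0.5276, -0.1233, 0.144]
tool_rot: [-2.125, -1.084, -1.229]
contact_force: [-2.1, 0.1, 4.8]
opening: 0.0394
grip_force: 36.6
```

Call:
arm_command(
  plan=[
    [[-0.04,0,0.025,0,0,0],[-0.09,0,0.05,0,0,0],[-0.09,0,0.05,0,0,0],[-0.09,0,0.05,0,0,0]],
  ],
)

```text
t: 7.85
tool_pos: [0.5278, -0.1235, 0.1437]
tool_rot: [-2.123, -1.084, -1.23]
contact_force: [-7.0, -0.7, 9.1]
opening: 0.039
grip_force: 37.1
```

Touchdown (about 9 N). I'll ease the press off by about 1 mm, then open.

Call:
arm_command(
  plan=[
    [[0.05,0,-0.03,0,0,0],[0.1,0,-0.06,0,0,0],[0.1,0,-0.06,0,0,0],[0.1,0,-0.06,0,0,0]],
  ],
)

```text
t: 8.18
tool_pos: [0.5277, -0.1233, 0.144]
tool_rot: [-2.125, -1.084, -1.229]
contact_force: [-1.2, 1.2, 6.3]
opening: 0.0389
grip_force: 36.3
```

Call:
arm_command(
  plan=[
    [[0,0,0,0,0,0],[0,0,0,0,0,0],[0,0,0,0,0,0],[0,0,0,0,0,0],[0,0,0,0,0,0],[0,0,0,0,0,0],[0,0,0,0,0,0],[0,0,0,0,0,0],[0,0,0,0,0,0],[0,0,0,0,0,0]],
  ],
  gripper=-0.7,
)

```text
t: 9.02
tool_pos: [0.5274, -0.1233, 0.1435]
tool_rot: [-2.126, -1.084, -1.227]
contact_force: [1.2, -0.3, -0.7]
opening: 0.0726
grip_force: 0.0
```

```bash
python3 - <<'E'
from h import *
o=get_obs(); print(o['t'],o['tool_pos'],o['contact_force'],o['opening'])
c,im,d=snap('wrist'); cv2.imwrite('pics/w4.png',im)
E
```

```text
9.0167 [ 0.527358   -0.12329684  0.1434571 ] [ 1.2140627  -0.25227889 -0.65471772] 0.07255214801871128
```

View pics/w4.png

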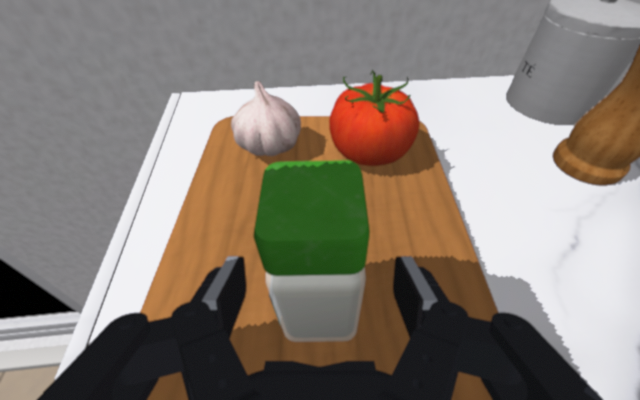

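The jar stands released on the board between the open fingers (cap at 313,215), clear of the garlic and tomato. I'm backing out along the tool axis.

Call:
arm_command(
  plan=[
    [[0,0,-0.5,0,0,0],[0,0,-1.5,0,0,0],[0,0,-3,0,0,0],[0,0,-4.5,0,0,0],[0,0,-6,0,0,0],[0,0,-7.5,0,0,0],[0,0,-9,0,0,0],[0,0,-10.5,0,0,0],[0,0,-12,0,0,0],[0,0,-12,0,0,0],[0,0,-12,0,0,0]],
  ],
)

```text
t: 9.98
tool_pos: [0.4661, -0.2082, 0.2043]
tool_rot: [-2.128, -1.084, -1.229]
contact_force: [-0.2, 0.2, -1.4]
opening: 0.0727
grip_force: 0.0
```

```bash
python3 - <<'E'
from h import *
o=get_obs(); print(o['t'],o['tool_pos'],o['dq'].round(2),o['contact_force'],o['q'].round(2))
ims=[]
for n in ['scene','side','wrist']:
    c,im,d=snap(n); ims.append(im)
    vv,uu=np.mgrid[0:400,0:640]; P=pts(c,d,np.c_[uu.ravel(),vv.ravel()]).reshape(400,640,3); hsv=cv2.cvtColor(im,cv2.COLOR_BGR2HSV)
    m=(d>0)&(hsv[...,0]>45)&(hsv[...,0]<75)&(hsv[...,1]>120)&(np.hypot(P[...,0]-.606,P[...,1]+.015)<.08)
    if m.sum(): Q=P[m]; Q=Q[Q[:,2]>Q[:,2].max()-.012]; print(n,m.sum(),'cap top',np.median(Q,axis=0).round(4),np.percentile(Q[:,2],[5,95]).round(4),cv2.minAreaRect((Q[:,:2]*1000).astype(np.float32)))
    o_=(hsv[...,0]>8)&(hsv[...,0]<25)&(hsv[...,1]>180)&(P[...,2]>.08)&(P[...,2]<.12)&(P[...,1]<-.35)&(d>0)
    k,l,s,ce=cv2.connectedComponentsWithStats(o_.astype(np.uint8))
    for i in range(1,k):
        if s[i,4]>60: print(' orange',P[l==i].mean(0).round(3))
cv2.imwrite('pics/end.png',np.vstack([np.hstack([cv2.resize(i,(400,250)) for i in ims[:2]]),np.pad(cv2.resize(ims[2],(400,250)),((0,0),(0,400),(0,0)))]))
E
```

```text
9.9833 [ 0.46609951 -0.20823681  0.20428671] [ 0.02  0.02  0.01  0.   -0.    0.  ] [-0.15173037  0.21321452 -1.43909193] [-0.75  0.07  2.07  1.06  1.39 -0.55]
scene 193 cap top [ 0.604  -0.0131  0.1164] [0.1097 0.1191] ((605.2445068359375, -9.378406524658203), (39.56653594970703, 34.83025360107422), 52.259090423583984)
 orange [ 0.578 -0.429  0.092]
 orange [ 0.519 -0.514  0.098]
 orange [ 0.58  -0.427  0.093]
 orange [ 0.517 -0.512  0.097]
wrist 2661 cap top [ 0.6036 -0.0145  0.118 ] [0.1107 0.1194] ((606.181640625, -9.606147766113281), (38.81292724609375, 35.925987243652344), 54.16426086425781)
```

View pics/end.png

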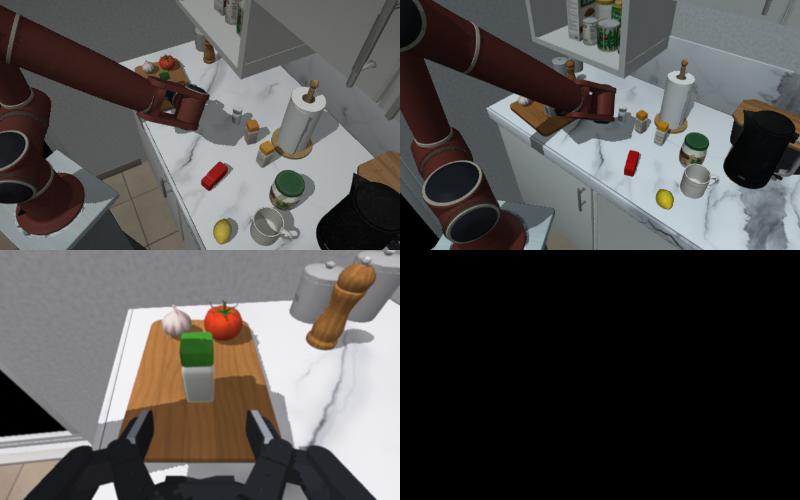

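The jar stands upright on the board. Its cap top is at 0.119 m, which is the board's 21 mm plus the jar's 98 mm. The orange-capped jars haven't moved and the gripper is well clear.

```bash
python3 -c "from station import *; print(finish_job())"
```

```text
the job is handed in; nothing more can be done
None
```

The green-capped jar now stands upright on the chopping board, set down gently at about 9 N; the two orange-capped jars were not moved, and the job was handed in at about 10 s.

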